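Square an enclosure up in the bench stop

TASK

Two plain grey aluminium enclosures lie on the bench. Push the longer one along the bench top, without lifting it, into the inner corner of the steel squaring stop, so that one of its long sides lies flush against the long fence and one of its ends is flush against the short fence. Leave everything else where it is, then back off.

Things in the scene. Friction and masses are not known exactly. Their poses are not given: they have to be found in the camera images.
- enclosure: The longer aluminium enclosure, a closed box 60 x 100 x 32 mm (x, y, z), loose, 0.2 to 0.42 kg. Origin: centre of its underside, z up, y along its length. Its ends are alike: either may meet the short fence. It starts on the robot's side of the long fence and left of the short one, clear of both, turned up to 0.4 rad out of line with the long fence.
- stop: L-shaped steel squaring stop fixed to the bench, turned up to 0.22 rad. Origin: inner corner, bench height; x roughly away from the robot, y roughly left, z up. Long fence: working face x = 0, from y = 0 to 170 mm. Short fence: face y = 0, from x = 0 to -70 mm. Bars 16 mm thick, 18 mm high, outside the quarter x < 0, y > 0 where the enclosure belongs; home is its centre at x = -30, y = 50 mm.
- small_enclosure: The other, square aluminium enclosure, 60 x 60 x 32 mm, loose; origin at the centre of its underside. It lies to the left; leave it alone.
- bobbin: Wound coil bobbin, 26 mm across and 22 mm high with a wire end, loose, standing behind the long fence (the side away from the robot); origin underneath. Leave it alone.
- toroid: Wound ring coil about 33 x 52 x 12 mm with its wire end, loose, lying to the right of the short fence; origin underneath. Leave it alone.
- pen: White pen, 145 mm long, 9 mm high, loose, lying on the bench to the left; origin underneath at mid-length, y along it. Leave it alone.
Things that resemble listed ones, but are neither listed nor needed, are in the scene too. What is shaped like the enclosure but purple is not meant.

How it is judged:
By the outcome, as a careful person would: the job done as asked, in the order asked, and still so for the second after the job is handed in, with the robot touching nothing.
It also fails if it takes over 51 s, if anything falls off the work surface, if the arm or the gripper's body presses on something with over 40 N, if the wrist force passes 120 N, or if a joint passes its speed limit or range.

ROBOT

A 6-joint arm with a two-finger parallel gripper is mounted at the origin on a cart in front of the work surface, level with it; the furniture and walls round the work are solid. World frame = base frame: x ahead of the robot, y to its left, z up, the work surface at z = 0. Lengths are in m, angles in rad, forces in N, time in s.
With the tool pointing down it reaches from about 0.225 to 0.875 m from the base axis. Payload 3.4 kg.
Tool frame: the origin (TCP) lies at the very end of the fingers, on their centre line; the grasp point (between the pads) lies 19 mm behind it; z points along the fingers, y is the line along which they close (so a half turn about z gives the same grasp; the last joint's range is limited). The gripper opens to 85 mm and grips with 20 to 120 N. Pads are 22 mm wide; open, the fingers measure 114 mm over their backs; the gripper's body (76 mm by 85 mm) begins 54 mm behind the grasp point. The pads swing forward as they close: fully open they stand 13 mm farther back than shut.
Start: joints at [1.069, 0.276, 1.505, -0, 1.361, -0.121], TCP at [0.214, 0.534, 0.231] pointing down, gripper open.
Joint ranges: [-2.89, 2.89], [-0.75, 2.08], [0.22, 2.7], [-1.18, 4.32], [0.11, 2.71], [-2.7, 2.7]. Speed limits (rad/s): [2.57, 2.57, 3.14, 3.14, 3.14, 3.14].

INTERFACE

Orientations are given as a unit quaternion [w, x, y, z].
In Python, from rig import readout, vision, manip gives the robot as it stands.
- The arm moves only by the shell command python3 -m handwheel 'ROWS' [FORCE]. ROWS is JSON, a list of rows, each a list of 3 entries, a list of its own where there are three numbers: the shift along the tool's x, y, z in mm, then the turn, a rotation vector about the tool's x, y, z in units of 6 degrees (1.0 is 6 degrees), then the closure, from -1 (fully open) to 1 (shut), so that 0 is half open. A call has 1 to 20 rows; each row shifts and turns the commanded pose from where the row before left it, along the tool's axes as they then stand; what a row does not reach is not made up. A row lasts 1/8 s, in which the tool goes at most 62.5 mm and 10.7 degrees, less where a joint would pass 70% of its speed; a pose out of reach is approached as far as the arm can. A call is refused whole if a number of a shift passes 62.5 or a number of a turn 1, either way. A call with a gripper value outside its range is refused whole. The fingers move at their own pace and stop on an object; FORCE is the grip in N (left out, the last holds). Time passes only in rows, so rows that do not move let the fingers close. It gives the time, the measured TCP pose, the force, the opening and the grip force at its end, in the units of the state.
- readout.get_state(): the state, without advancing time (a new reading comes with each control period).
- vision.get_image(name): name is "scene" or "side" or "wrist"; returns the picture (420x560x3 uint8, blue, green, red); there is no depth.
- vision.camera_params(name): a dict with "intrinsics" (3x3 intrinsics, pixels), "rvec" (rotation vector, rad) and "tvec" (3), from world to camera coordinates, as OpenCV has them; the wrist camera has in their place "hand_eye" (4x4, takes a point from camera to tool coordinates, whose origin is the TCP and whose axes are the flange's). Camera axes: x right, y down, z forward; pixel columns grow to the right and rows downward; lengths in m; the calibration is good to about 2 mm. A picture is of the moment at which its call begins: read the wrist's pose just before it. camera_params takes no time and is no camera call.
- manip.sign_off(): hands the job in; it is judged then, once.
The state is a dict: "clock": time; "qpos": joint angles; "qd": joint speeds; "effort": joint torques, N m; "position": TCP position; "ee_rot": TCP orientation; "contact_force": force on the tool from outside, world axes, zero at the start; "moment": the same for the moment, N m; "width": finger opening in m; "gripper_force": force on a finger pad.
Only numpy, scipy, OpenCV 4.12 (cv2) and the standard library are available. Lean on these libraries where they do the work, as an engineer would, in place of code of your own. Each camera call takes 0.05 s, during which the arm holds its last target. There are 200 camera calls.

## Working session

There is one attempt and no reset: what is moved stays moved. The work goes in short steps, Python scripts to look and compute and a shell command to move; the robot and the scene stay as the last step left them, time stands still between calls to the robot, and variables do not carry over. Pictures are saved under pics/ and viewed, at most 10 in all, crops included, and the job is handed in when it is done.

```bash
mkdir -p pics
python3 - <<'E'
from rig import readout, vision
import cv2
for n in ["scene","side"]:
    im=vision.get_image(n); cv2.imwrite(f"pics/{n}1.png",im)
    print(n,vision.camera_params(n))
print(readout.get_state())
E
```

```text
scene {'intrinsics': array([[449.56283927,   0.        , 276.74679512],
       [  0.        , 449.56283927, 199.7727611 ],
       [  0.        ,   0.        ,   1.        ]]), 'rvec': array([ 0.54713937, -2.39440887,  1.55370691]), 'tvec': array([0.60951733, 0.03221638, 1.12673412])}
side {'intrinsics': array([[497.2201131 ,   0.        , 287.02606789],
       [  0.        , 497.2201131 , 215.44688574],
       [  0.        ,   0.        ,   1.        ]]), 'rvec': array([ 1.98139151, -0.52106065,  0.35216602]), 'tvec': array([-0.33690475,  0.27265899,  0.9606971 ])}
{'clock': 0.1, 'qpos': array([ 1.06901890e+00,  2.76543713e-01,  1.50602480e+00,  1.26579874e-05,
        1.36069092e+00, -1.21015164e-01]), 'qd': array([ 0.00038652, -0.00116594, -0.0023415 , -0.00063724, -0.00079624,
        0.00095963]), 'effort': array([ 1.16174073e-03, -4.17699051e+01, -2.46406227e+01,  1.62530273e-05,
        5.84898895e-03,  2.55562547e-06]), 'position': array([0.21346517, 0.53339674, 0.23051211]), 'ee_rot': array([-2.61231426e-04,  1.89234388e-01,  9.81931592e-01, -7.91412102e-04]), 'contact_force': array([-0.79075506, -0.53702141,  0.16183358]), 'moment': array([-0.00795102,  0.04093988,  0.04021154]), 'gripper_force': 0.0, 'width': 0.08556919502869367}
```

View pics/scene1.png

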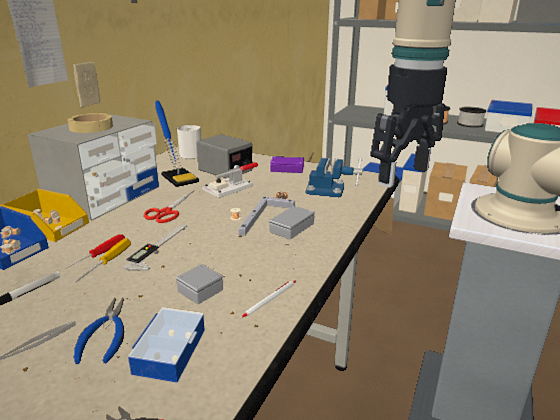

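View pics/side1.png

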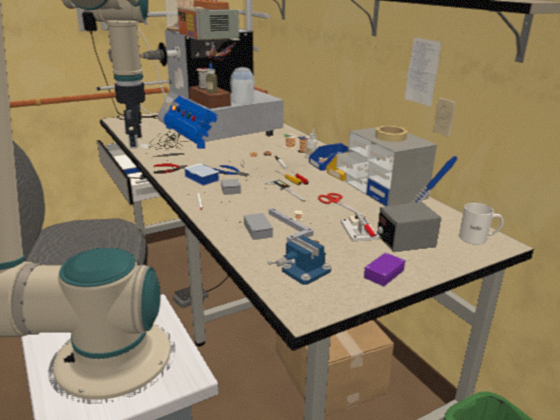

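Scene: the long enclosure is near (292,221), the stop at (240–295, 195–235), the small enclosure at (200,283), the pen at (270,298). Side: long enclosure near (258,225), stop near (290,222). I'll zoom in on both.

```bash
cat > h.py <<'E'
import numpy as np, cv2
from rig import vision, readout
from scipy.spatial.transform import Rotation as R
def cam(n):
    p=vision.camera_params(n); return p["intrinsics"],R.from_rotvec(p["rvec"]).as_matrix(),p["tvec"]
def ray(n,uv,z):
    K,Rm,t=cam(n); o=-Rm.T@t; d=Rm.T@np.linalg.inv(K)@[uv[0],uv[1],1]
    return o+d*(z-o[2])/d[2]
def proj(n,P):
    K,Rm,t=cam(n); p=K@(Rm@np.array(P)+t); return p[:2]/p[2]
E
python3 - <<'E'
import cv2,numpy as np
from h import *
a=cv2.imread("pics/scene1.png")[180:250,220:330]; b=cv2.imread("pics/side1.png")[195:255,230:330]
a=cv2.resize(a,(770,490),interpolation=cv2.INTER_CUBIC); cv2.imwrite("pics/c1.png",a)
b=cv2.resize(b,(800,480),interpolation=cv2.INTER_CUBIC); cv2.imwrite("pics/c2.png",b)
print(proj("scene",[.2135,.5334,.23]),proj("side",[.2135,.5334,.23]))
for uv in [(292,210),(240,228),(281,199)]: print(ray("scene",uv,.02))
E
```

```text
[402.17730041 185.82773637] [135.73515261 147.34026162]
[0.50215329 0.27778064 0.02      ]
[0.56830195 0.41428102 0.02      ]
[0.55354922 0.23043692 0.02      ]
```

View pics/c1.png

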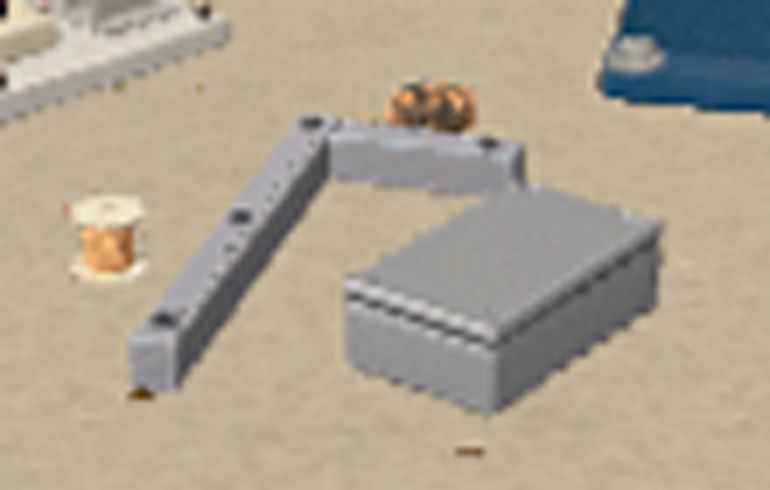

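View pics/c2.png

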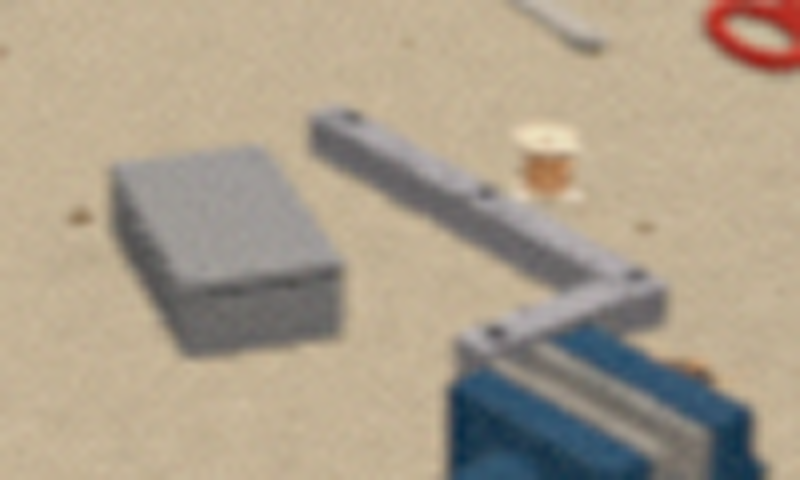

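Run:
```python
from h import *
def s(x,y): return (220+(x+.5)/7-.5,180+(y+.5)/7-.5)
def d(x,y): return (230+(x+.5)/8-.5,195+(y+.5)/8-.5)
def show(n,f,pts,z):
    P=np.array([ray(n,f(*p),z)[:2] for p in pts]);print(n,P.round(4).tolist());return P
for n,f,e,st in [("scene",s,[(345,287),(497,338),(660,225),(518,185)],[(178,335),(332,142),(520,152)]),
                 ("side",d,[(112,168),(180,280),(340,265),(262,148)],[(312,125),(603,288),(460,342)])]:
    P=show(n,f,e,.032);print("centre",P.mean(0),"edges",[np.linalg.norm(P[i]-P[i-1]).round(4) for i in range(4)],"dirs",[np.degrees(np.arctan2(*(P[i]-P[i-1])[::-1])).round(1) for i in range(4)])
    S=show(n,f,st,.018);v=S[0]-S[1];w=S[2]-S[1];print("long",np.linalg.norm(v),np.degrees(np.arctan2(v[1],v[0])),"short",np.linalg.norm(w),np.degrees(np.arctan2(w[1],w[0])))
print(vision.camera_params("wrist"))
```

```text
scene [[0.5165, 0.3745], [0.4587, 0.385], [0.4427, 0.2869], [0.4978, 0.2789]]
centre [0.47890813 0.331328  ] edges [np.float64(0.0974), np.float64(0.0588), np.float64(0.0994), np.float64(0.0558)] dirs [np.float64(78.9), np.float64(169.6), np.float64(-99.3), np.float64(-8.3)]
scene [[0.5616, 0.4037], [0.5851, 0.247], [0.5203, 0.2248]]
long 0.15840399152629506 98.53957222835459 short 0.06853927399388632 -161.079419839227
side [[0.4619, 0.3765], [0.4448, 0.2873], [0.4989, 0.2712], [0.5179, 0.3658]]
centre [0.48087538 0.3251874 ] edges [np.float64(0.057), np.float64(0.0908), np.float64(0.0564), np.float64(0.0965)] dirs [np.float64(169.1), np.float64(-100.8), np.float64(-16.6), np.float64(78.7)]
side [[0.5572, 0.3999], [0.5853, 0.2358], [0.5209, 0.2254]]
long 0.16649356101245844 99.7135645091736 short 0.0652130291091553 -170.88844380589256
{'intrinsics': array([[363.2312877 ,   0.        , 282.12974204],
       [  0.        , 363.2312877 , 207.89107396],
       [  0.        ,   0.        ,   1.        ]]), 'hand_eye': array([[ 1.21198016e-03, -9.44632501e-01, -3.28127977e-01,
         8.42126285e-02],
       [ 9.99999162e-01,  9.95850895e-04,  8.26708009e-04,
        -5.41407935e-04],
       [-4.54168715e-04, -3.28128704e-01,  9.44632917e-01,
        -1.43324021e-01],
       [ 0.00000000e+00,  0.00000000e+00,  0.00000000e+00,
         1.00000000e+00]])}
```

```bash
python3 -m handwheel '[[[-32.3,-16.4,10],[0,0,0],-0.2],[[-32.3,-16.4,10],[0,0,0],-0.2],[[-32.3,-16.4,10],[0,0,0],-0.2],[[-32.3,-16.4,10],[0,0,0],-0.2],[[-32.3,-16.4,10],[0,0,0],-0.2],[[-32.3,-16.4,10],[0,0,0],-0.2],[[-32.3,-16.4,10],[0,0,0],-0.2],[[-32.3,-16.4,10],[0,0,0],-0.2],[[0,0,0],[0,0,-0.87],-0.2],[[0,0,0],[0,0,-0.87],-0.2],[[0,0,0],[0,0,-0.87],-0.2],[[0,0,0],[0,0,-0.87],-0.2],[[0,0,0],[0,0,-0.87],-0.2],[[0,0,0],[0,0,-0.87],-0.2],[[0,0,0],[0,0,0],-0.2],[[0,0,0],[0,0,0],-0.2]]'
python3 - <<'E'
from h import *
cv2.imwrite("pics/w1.png",(readout.get_state(),vision.get_image("wrist"))[1])
print("small",ray("side",(231,181),.032),"pen",ray("scene",(270,298),.005),"edge",ray("scene",(345,250),0))
E
```

```text
clock: 2.1
position: [0.4047, 0.3159, 0.1511]
ee_rot: [-0.0, -0.082, 0.997, -0.0]
contact_force: [-1.1, 0.5, -0.3]
width: 0.0514
gripper_force: 0.0
small [0.53869187 0.63322526 0.032     ] pen [0.40413547 0.5961288  0.005     ] edge [0.33831968 0.37024345 0.        ]
```

View pics/w1.png

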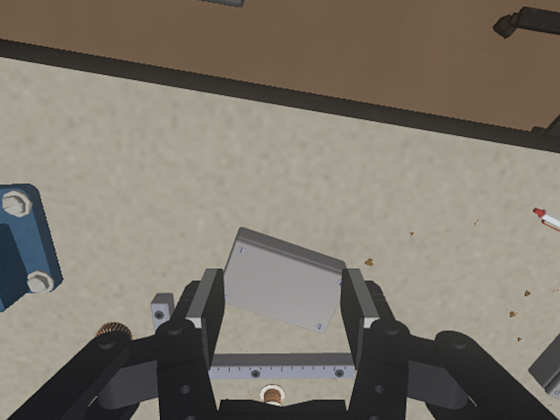

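The wrist view shows the box top with corners about (240,228), (347,263), (325,331), (222,297), and the long fence's inner edge horizontal at row ~353, so the gripper is well aligned. I'll measure these in tool coordinates.

```bash
cat >> h.py <<'E'
def wray(uv,z,st):
    p=vision.camera_params("wrist"); H=p["hand_eye"]; q=st["ee_rot"]
    Rt=R.from_quat([q[1],q[2],q[3],q[0]]).as_matrix()
    o=Rt@H[:3,3]+st["position"]; d=Rt@H[:3,:3]@np.linalg.inv(p["intrinsics"])@[uv[0],uv[1],1]
    P=o+d*(z-o[2])/d[2]; return P, Rt.T@(P-st["position"])
E
python3 - <<'E'
from h import *
st=readout.get_state()
for n,uv,z in [("c",(241,236),.032),("c",(346,268),.032),("c",(325,331),.032),("c",(222,297),.032),("fence",(215,354),.018),("fence",(352,354),.018),("short",(173,295),.018),("short",(175,325),.018)]:
    P,T=wray(uv,z,st); print(n,P.round(4),(T*1000).round(1))
E
```

```text
c [0.4398 0.2885 0.032 ] [-30.1 -32.8 119.2]
c [0.4538 0.3762 0.032 ] [-58.3  51.4 119.2]
c [0.5167 0.3719 0.032 ] [-119.7   36.8  119.1]
c [0.4975 0.28   0.032 ] [-85.6 -50.7 119.2]
fence [0.5695 0.2793 0.018 ] [-156.5  -63.2  133.1]
fence [0.5483 0.4059 0.018 ] [-156.4   65.1  133.1]
short [0.512  0.2361 0.018 ] [-92.7 -96.3 133.2]
short [0.5432 0.24   0.018 ] [-124.1  -97.6  133.2]
```

```bash
python3 -m handwheel '[[[0,0,35],[0,0,0],-0.2],[[0,0,35],[0,0,0],-0.2],[[0,0,35],[0,0,0],-0.2],[[0,0,25],[0,0,0],-0.2],[[0,0,13],[0,0,0],-0.2],[[-8,0,0],[0,0,0],-0.2],[[-6,0,0],[0,0,0],-0.2],[[-6,0,0],[0,0,0],-0.2],[[-6,0,0],[0,0,0],-0.2],[[-6,0,0],[0,0,0],-0.2],[[-6,0,0],[0,0,0],-0.2],[[-6,0,0],[0,0,0],-0.2],[[-6,0,0],[0,0,0],-0.2],[[-6,0,0],[0,0,0],-0.2],[[-6,0,0],[0,0,0],-0.2],[[-6,0,0],[0,0,0],-0.2],[[-4,0,0],[0,0,0],-0.2],[[0,0,0],[0,0,0],-0.2]]'
python3 - <<'E'
from h import *
cv2.imwrite("pics/w2.png",vision.get_image("scene")[170:260,210:340].repeat(5,0).repeat(5,1))
E
```

```text
clock: 4.4
position: [0.4767, 0.3282, 0.0084]
ee_rot: [0.001, -0.083, 0.997, 0.0]
contact_force: [0.8, 0.4, 0.1]
width: 0.0515
gripper_force: 0.0
```

View pics/w2.png

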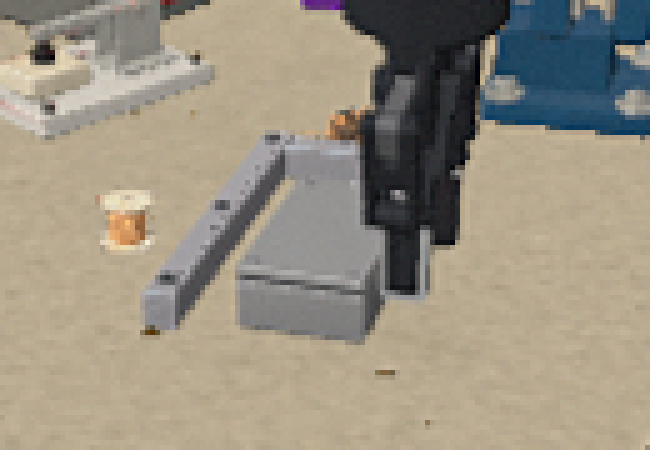

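The box is square to the long fence, with a gap of about 15–20 mm left. I'll close in gently.

```bash
python3 -m handwheel '[[[-3,0,0],[0,0,0],-0.2],[[-3,0,0],[0,0,0],-0.2],[[-3,0,0],[0,0,0],-0.2],[[-3,0,0],[0,0,0],-0.2],[[-1,0,0],[0,0,0],-0.2],[[0,0,0],[0,0,0],-0.2]]'
python3 -m handwheel '[[[-1,0,0],[0,0,0],-0.2],[[-1,0,0],[0,0,0],-0.2],[[-1,0,0],[0,0,0],-0.2],[[0,0,0],[0,0,0],-0.2]]'
python3 -m handwheel '[[[-1,0,0],[0,0,0],-0.2],[[-1,0,0],[0,0,0],-0.2],[[-1,0,0],[0,0,0],-0.2],[[0,0,0],[0,0,0],-0.2]]'
```

```text
clock: 5.2
position: [0.489, 0.3301, 0.0083]
ee_rot: [0.0, -0.083, 0.997, 0.0]
contact_force: [-1.6, -1.3, 1.1]
width: 0.0509
gripper_force: 0.5
clock: 5.7
position: [0.4919, 0.3306, 0.0083]
ee_rot: [0.0, -0.083, 0.997, 0.0]
contact_force: [-0.7, -0.8, 0.5]
width: 0.0514
gripper_force: 0.6
clock: 6.2
position: [0.4949, 0.3311, 0.0083]
ee_rot: [0.0, -0.083, 0.997, 0.0]
contact_force: [-0.2, 0.0, 0.3]
width: 0.0511
gripper_force: 0.4
```

```bash
python3 -m handwheel '[[[-1,0,0],[0,0,0],-0.2],[[-1,0,0],[0,0,0],-0.2],[[-1,0,0],[0,0,0],-0.2],[[0,0,0],[0,0,0],-0.2]]'
python3 -m handwheel '[[[-1,0,0],[0,0,0],-0.2],[[-1,0,0],[0,0,0],-0.2],[[0,0,0],[0,0,0],-0.2]]'
python3 - <<'E'
from h import *
cv2.imwrite("pics/w3.png",vision.get_image("scene")[170:260,210:340].repeat(5,0).repeat(5,1))
E
```

```text
clock: 6.7
position: [0.4979, 0.3316, 0.0083]
ee_rot: [0.0, -0.083, 0.997, 0.0]
contact_force: [0.2, -0.5, -0.2]
width: 0.0513
gripper_force: 0.4
clock: 7.08
position: [0.4998, 0.3319, 0.0083]
ee_rot: [0.0, -0.083, 0.997, 0.0]
contact_force: [-0.5, 0.0, -0.1]
width: 0.051
gripper_force: 0.4
```

View pics/w3.png

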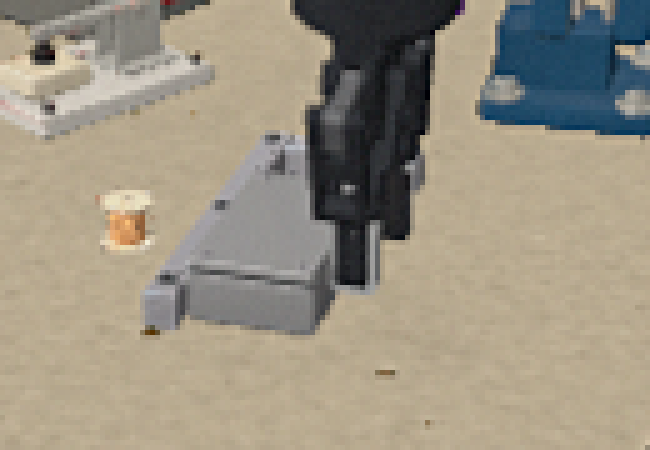

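Nearly touching the long fence now. I'll go on until there is a force reaction.

```bash
for i in 1; do python3 -m handwheel '[[[-1,0,0],[0,0,0],-0.2],[[-1,0,0],[0,0,0],-0.2],[[0,0,0],[0,0,0],-0.2]]'; done
python3 -m handwheel '[[[-1,0,0],[0,0,0],-0.2],[[-1,0,0],[0,0,0],-0.2],[[0,0,0],[0,0,0],-0.2]]'
```

```text
clock: 7.5
position: [0.501, 0.3321, 0.0083]
ee_rot: [-0.0, -0.083, 0.997, -0.0]
contact_force: [-2.2, -0.4, 2.4]
width: 0.0509
gripper_force: 1.4
clock: 7.88
position: [0.5011, 0.3319, 0.0083]
ee_rot: [-0.002, -0.083, 0.997, -0.001]
contact_force: [-5.9, -0.8, 5.7]
width: 0.0515
gripper_force: 3.5
```

```bash
python3 -m handwheel '[[[10,0,0],[0,0,0],-0.2],[[20,0,0],[0,0,0],-0.2],[[0,0,-30],[0,0,0],-0.2],[[0,0,-40],[0,0,0],-0.2],[[0,0,-40],[0,0,0],-0.2],[[30,0,-20],[0,0,0],-0.2],[[0,0,0],[0,0,0],-0.2],[[0,0,0],[0,0,0],-0.2]]'
python3 - <<'E'
from h import *
for uv in [(190,263),(322,273)]: print(ray("scene",(210+uv[0]/5,170+uv[1]/5),.032))
st=readout.get_state(); cv2.imwrite("pics/w4.png",vision.get_image("wrist"))
print(st["position"],st["ee_rot"])
E
```

```text
clock: 8.88
position: [0.4451, 0.3228, 0.1382]
ee_rot: [0.001, -0.083, 0.997, 0.0]
contact_force: [-0.8, 0.5, 0.2]
width: 0.0512
gripper_force: 0.0
[0.5535329 0.4038335 0.032    ]
[0.49682152 0.38666877 0.032     ]
[0.44505357 0.32278253 0.13819961] [ 9.56974767e-04 -8.28747084e-02  9.96559489e-01  2.26029325e-04]
```

View pics/w4.png

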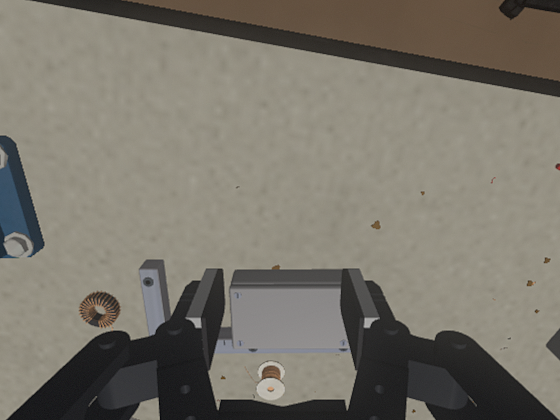

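The box sits flush on the long fence: left end at column ~231, near top edge at row ~285, short fence's inner face at column ~165 near row 275.

Run:
```python
from h import *
st=readout.get_state()
for n,uv,z in [("L",(231,288),.032),("L",(231,348),.032),("near",(340,287),.032),("short",(164,263),.018),("short",(168,300),.018)]:
    P,T=wray(uv,z,st); print(n,P.round(4),(T*1000).round(1))
```

```text
L [0.5196 0.2939 0.032 ] [-68.8 -40.7 105.8]
L [0.577  0.3009 0.032 ] [-126.5  -43.3  105.8]
near [0.5045 0.3782 0.032 ] [-67.8  45.  105.8]
short [0.5144 0.2368 0.018 ] [-54.2 -96.1 119.8]
short [0.5488 0.2423 0.018 ] [-89.  -96.4 119.8]
```

```bash
python3 -m handwheel '[[[-24.5,25,0],[0,0,0],0.7],[[-24.5,25,0],[0,0,0],0.7],[[-24.5,25,0],[0,0,0],0.7],[[-24.5,25,0],[0,0,0],0.7],[[0,0,0],[0,0,1],0.7],[[0,0,0],[0,0,1],0.7],[[0,0,0],[0,0,1],0.7],[[0,0,0],[0,0,1],0.7],[[0,0,0],[0,0,1],0.7],[[0,0,0],[0,0,1],0.7],[[0,0,0],[0,0,1],0.7],[[0,0,0],[0,0,1],0.7],[[0,0,0],[0,0,1],0.7],[[0,0,0],[0,0,1],0.7],[[0,0,0],[0,0,1],0.7],[[0,0,0],[0,0,1],0.7],[[0,0,0],[0,0,1],0.7],[[0,0,0],[0,0,1],0.7],[[0,0,0],[0,0,1],0.7],[[0,0,0],[0,0,0],0.7]]'
python3 - <<'E'
from h import *
st=readout.get_state(); cv2.imwrite("pics/w5.png",vision.get_image("wrist"))
print(st["qpos"].round(2))
E
```

```text
clock: 11.42
position: [0.5249, 0.4373, 0.1367]
ee_rot: [-0.0, 0.646, 0.764, -0.001]
contact_force: [0.4, 0.7, 0.2]
width: 0.0125
gripper_force: 0.0
[ 0.59  0.5   1.39 -0.    1.25  0.43]
```

View pics/w5.png

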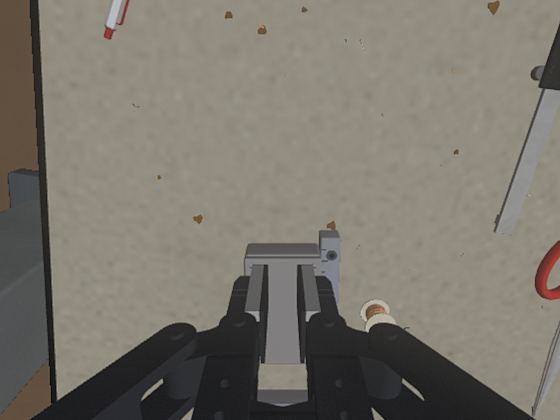

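Gripper is centred on the box (columns 245–320), box's near end edge at row ~257, with the long fence to its right.

Run:
```python
from h import *
st=readout.get_state()
for uv,z in [((246,257),.032),((320,257),.032),((283,245),0)]: print((wray(uv,z,st)[1]*1000).round(1))
```

```text
[-41.7 -27.1 105.1]
[-41.6  29.1 105. ]
[-46.6   1.1 137. ]
```

```bash
python3 -m handwheel '[[[0,0,35],[0,0,0],0.7],[[0,0,35],[0,0,0],0.7],[[0,0,35],[0,0,0],0.7],[[0,0,23],[0,0,0],0.7],[[-10,0,0],[0,0,0],0.7],[[-10,0,0],[0,0,0],0.7],[[-5,0,0],[0,0,0],0.7],[[-5,0,0],[0,0,0],0.7],[[-5,0,0],[0,0,0],0.7],[[-5,0,0],[0,0,0],0.7],[[-5,0,0],[0,0,0],0.7],[[-5,0,0],[0,0,0],0.7],[[-5,0,0],[0,0,0],0.7],[[-5,0,0],[0,0,0],0.7],[[-5,0,0],[0,0,0],0.7],[[-5,0,0],[0,0,0],0.7],[[-4,0,0],[0,0,0],0.7],[[-4,0,0],[0,0,0],0.7],[[0,0,0],[0,0,0],0.7]]'
python3 -m handwheel '[[[-2,0,0],[0,0,0],0.7],[[-2,0,0],[0,0,0],0.7],[[-1,0,0],[0,0,0],0.7],[[0,0,0],[0,0,0],0.7]]'
python3 - <<'E'
from h import *
cv2.imwrite("pics/w6.png",vision.get_image("scene")[170:260,210:340].repeat(5,0).repeat(5,1))
E
```

```text
clock: 13.85
position: [0.5372, 0.3596, 0.0101]
ee_rot: [0.0, 0.646, 0.763, -0.001]
contact_force: [-0.1, -0.2, 0.0]
width: 0.013
gripper_force: 0.0
clock: 14.35
position: [0.5381, 0.3553, 0.0102]
ee_rot: [0.0, 0.646, 0.763, -0.0]
contact_force: [0.2, 1.0, -0.5]
width: 0.0133
gripper_force: 0.1
```

View pics/w6.png

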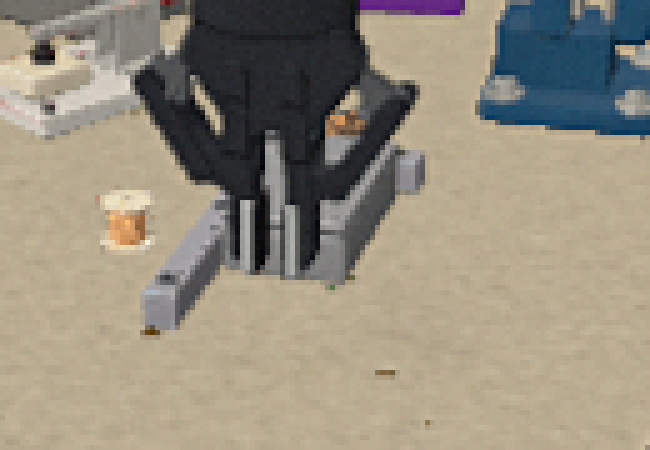

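The box has slid along the fence and is close to the short fence. My picture budget is spent, so I finish by force.

```bash
python3 -m handwheel '[[[-1,0,0],[0,0,0],0.7],[[-1,0,0],[0,0,0],0.7],[[-1,0,0],[0,0,0],0.7],[[0,0,0],[0,0,0],0.7]]'; python3 -m handwheel '[[[-1,0,0],[0,0,0],0.7],[[-1,0,0],[0,0,0],0.7],[[-1,0,0],[0,0,0],0.7],[[0,0,0],[0,0,0],0.7]]'
```

```text
clock: 14.9
position: [0.5387, 0.3525, 0.0103]
ee_rot: [0.0, 0.646, 0.763, -0.0]
contact_force: [-0.0, 0.9, -0.4]
width: 0.013
gripper_force: 0.3
clock: 15.4
position: [0.5392, 0.3495, 0.0103]
ee_rot: [0.0, 0.646, 0.763, -0.0]
contact_force: [-0.4, -0.2, -0.3]
width: 0.0128
gripper_force: 0.3
```

```bash
python3 -m handwheel '[[[-1,0,0],[0,0,0],0.7],[[-1,0,0],[0,0,0],0.7],[[-1,0,0],[0,0,0],0.7],[[0,0,0],[0,0,0],0.7]]'
```

```text
clock: 15.9
position: [0.5392, 0.3483, 0.0105]
ee_rot: [-0.001, 0.646, 0.763, 0.001]
contact_force: [-2.4, 6.0, -0.3]
width: 0.0125
gripper_force: 3.1
```

```bash
python3 -m handwheel '[[[5,0,0],[0,0,0],0.7],[[20,0,0],[0,0,0],0.7],[[0,0,-50],[0,0,0],0.7],[[0,0,-50],[0,0,0],0],[[-40,-35,0],[0,0,0],0],[[-41,-35,0],[0,0,-1],0],[[0,0,0],[0,0,-1],0],[[0,0,0],[0,0,-1],0],[[0,0,0],[0,0,-1],0],[[0,0,0],[0,0,-1],0],[[0,0,0],[0,0,-1],0],[[0,0,0],[0,0,-1],0],[[0,0,0],[0,0,-1],0],[[0,0,0],[0,0,-1],0],[[0,0,0],[0,0,-1],0],[[0,0,0],[0,0,-1],0],[[0,0,0],[0,0,-1],0],[[0,0,0],[0,0,-1],0],[[0,0,0],[0,0,-1],0],[[0,0,0],[0,0,-1],0]]'
python3 -m handwheel '[[[0,0,0],[0,0,0],0],[[0,0,0],[0,0,0],0]]'
python3 - <<'E'
from h import *
st=readout.get_state(); im=vision.get_image("wrist"); cv2.imwrite("pics/w7.png",im)
# near top edge and left end of box: expected pixel rows; print brightness profile along column through box and row through end
g=cv2.cvtColor(im,cv2.COLOR_BGR2GRAY); print(g[220:380:4,285].tolist())
E
```

```text
clock: 18.4
position: [0.4799, 0.2807, 0.1105]
ee_rot: [0.0, -0.085, 0.996, -0.0]
contact_force: [0.5, -0.6, -0.2]
width: 0.0428
gripper_force: 0.0
clock: 18.65
position: [0.4799, 0.2803, 0.1104]
ee_rot: [0.0, -0.082, 0.997, 0.0]
contact_force: [-0.3, -0.2, 0.4]
width: 0.0426
gripper_force: 0.0
[145, 149, 149, 146, 144, 147, 145, 147, 150, 72, 74, 74, 91, 80, 134, 136, 136, 136, 137, 136, 136, 138, 137, 138, 140, 141, 141, 141, 142, 143, 143, 140, 139, 147, 148, 145, 143, 148, 147, 143]
```

```bash
python3 - <<'E'
from h import *
st=readout.get_state()
for uv,z in [((285,254),0),((285,273),.032)]: print((wray(uv,z,st)[1]*1000).round(1))
E
python3 -m handwheel '[[[0,0,35],[0,0,0],0],[[0,0,35],[0,0,0],0],[[0,0,32],[0,0,0],0],[[-8,0,0],[0,0,0],0],[[-5,0,0],[0,0,0],0],[[-4,0,0],[0,0,0],0],[[-4,0,0],[0,0,0],0],[[-3,0,0],[0,0,0],0],[[-2,0,0],[0,0,0],0],[[0,0,0],[0,0,0],0]]'
```

```text
[-41.4   1.7 110.4]
[-40.    1.5  78.4]
clock: 19.95
position: [0.5056, 0.2842, 0.0084]
ee_rot: [0.0, -0.083, 0.997, 0.0]
contact_force: [-0.5, -1.2, -0.5]
width: 0.0427
gripper_force: 0.0
```

```bash
python3 -m handwheel '[[[-1,0,0],[0,0,0],0],[[-1,0,0],[0,0,0],0],[[-1,0,0],[0,0,0],0],[[0,0,0],[0,0,0],0]]'
```

```text
clock: 20.45
position: [0.5082, 0.2847, 0.0083]
ee_rot: [-0.0, -0.083, 0.997, -0.0]
contact_force: [-1.6, -0.7, 0.1]
width: 0.043
gripper_force: 0.3
```

```bash
python3 -m handwheel '[[[-1,0,0],[0,0,0],0],[[-1,0,0],[0,0,0],0],[[0,0,0],[0,0,0],0]]'
```

```text
clock: 20.82
position: [0.5095, 0.2849, 0.0082]
ee_rot: [-0.001, -0.083, 0.997, -0.0]
contact_force: [-5.0, -0.0, 2.3]
width: 0.0426
gripper_force: 2.0
```

```bash
python3 -m handwheel '[[[-1,0,0],[0,0,0],0],[[-0.5,0,0],[0,0,0],0],[[0,0,0],[0,0,0],0]]'
```

```text
clock: 21.2
position: [0.5095, 0.2848, 0.0081]
ee_rot: [-0.002, -0.083, 0.997, -0.0]
contact_force: [-7.4, 0.2, 4.0]
width: 0.043
gripper_force: 3.5
```

```bash
python3 -m handwheel '[[[5,0,0],[0,0,0],0],[[20,0,0],[0,0,0],0],[[20,0,0],[0,0,0],0],[[0,0,-40],[0,0,0],0],[[0,0,-50],[0,0,0],-1],[[0,0,-50],[0,0,0],-1],[[40,0,-20],[0,0,0],-1],[[0,0,0],[0,0,0],-1],[[0,0,0],[0,0,0],-1],[[0,0,0],[0,0,0],-1]]'
python3 - <<'E'
from h import *
from scipy.optimize import brentq
st=readout.get_state(); im=vision.get_image("wrist"); cv2.imwrite("pics/w8.png",im)
sc=vision.get_image("scene"); cv2.imwrite("pics/s8.png",sc)
g=cv2.cvtColor(im,cv2.COLOR_BGR2GRAY).astype(int)
# wrist pixel of the home box's corners, predicted from the final contact poses
p=vision.camera_params("wrist");H=p["hand_eye"];q=st["ee_rot"];Rt=R.from_quat([q[1],q[2],q[3],q[0]]).as_matrix()
def wp(P): 
    c=H[:3,:3].T@(Rt.T@(np.array(P)-st["position"])-H[:3,3]); c=p["intrinsics"]@c; return c[:2]/c[2]
ex=np.array([.986,.165,0]);ey=np.array([-.165,.986,0])
c=np.array([.5095,.2849,.032])+ex*.0375
for a,b in [(-30,-50),(-30,50),(30,50),(30,-50)]: print(wp(c+ex*a/1e3+ey*b/1e3).round())
u,v=wp(c-ex*.005).astype(int)
print(v); print([(k,int(g[v-2:v+3,k].mean())) for k in range(150,420,3)])
# scene positions of corners of box top
E
```

```text
clock: 22.45
position: [0.4289, 0.2712, 0.1675]
ee_rot: [-0.0, -0.083, 0.997, -0.0]
contact_force: [-0.7, -0.2, -0.6]
width: 0.0853
gripper_force: 0.0
[226. 290.]
[339. 290.]
[336. 346.]
[229. 346.]
314
[(150, 67), (153, 35), (156, 38), (159, 39), (162, 39), (165, 38), (168, 39), (171, 40), (174, 41), (177, 41), (180, 51), (183, 76), (186, 143), (189, 144), (192, 145), (195, 142), (198, 143), (201, 147), (204, 146), (207, 145), (210, 122), (213, 138), (216, 137), (219, 141), (222, 138), (225, 123), (228, 137), (231, 138), (234, 138), (237, 137), (240, 138), (243, 138), (246, 138), (249, 139), (252, 138), (255, 138), (258, 139), (261, 139), (264, 138), (267, 139), (270, 139), (273, 139), (276, 139), (279, 139), (282, 139), (285, 140), (288, 140), (291, 140), (294, 140), (297, 140), (300, 140), (303, 140), (306, 141), (309, 141), (312, 141), (315, 141), (318, 141), (321, 142), (324, 142), (327, 142), (330, 142), (333, 124), (336, 146), (339, 146), (342, 147), (345, 147), (348, 145), (351, 143), (354, 140), (357, 143), (360, 146), (363, 144), (366, 145), (369, 147), (372, 145), (375, 144), (378, 143), (381, 145), (384, 101), (387, 46), (390, 47), (393, 46), (396, 46), (399, 45), (402, 44), (405, 44), (408, 43), (411, 44), (414, 65), (417, 81)]
```

Run:
```python
from h import *
st=readout.get_state(); g=cv2.cvtColor(cv2.imread("pics/w8.png"),cv2.COLOR_BGR2GRAY).astype(int)
for v in (298,306,314,322): print(v,g[v-1:v+2,204:232].mean(0).astype(int).tolist())
a=wray((209.5,314),.018,st)[1]; b=wray((225.5,314),.032,st)[1]; c=wray((333,314),.032,st)[1]
print((a*1e3).round(1),(b*1e3).round(1),(c*1e3).round(1))
```

```text
298 [147, 146, 146, 146, 137, 131, 139, 138, 138, 137, 135, 136, 137, 138, 140, 141, 139, 138, 123, 99, 124, 141, 137, 138, 136, 130, 129, 131]
306 [147, 148, 147, 149, 133, 108, 130, 140, 138, 137, 136, 136, 137, 136, 140, 140, 140, 137, 137, 123, 108, 131, 139, 137, 137, 137, 137, 138]
314 [146, 145, 144, 145, 146, 137, 124, 136, 139, 138, 138, 136, 136, 138, 139, 141, 141, 140, 138, 125, 102, 122, 142, 138, 138, 138, 138, 138]
322 [145, 144, 144, 145, 144, 145, 141, 135, 140, 138, 137, 137, 137, 137, 138, 140, 141, 140, 140, 137, 125, 108, 133, 141, 139, 138, 139, 138]
[-123.9  -69.3  149.3] [-113.9  -51.6  135.3] [-113.8   45.6  135.3]
```

The fence bar and box end are adjacent with no bench strip between them: about 17.7 mm from the bar's outer edge to the box's rounded edge, against 16 mm expected. Both pushes ended on firm contact, so I'm handing in.

```bash
python3 -c "
from rig import manip; print(manip.sign_off())"
```

```text
the job is handed in; nothing more can be done
None
```

The longer enclosure is pushed into the stop's inner corner; contact force showed it seated on both fences and a last image check found no visible gap at the short one, and the arm backed off and handed in at about 22.5 s.

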